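# Turn the hanging carousel to its empty hook and hang up the tea canister

## Robot

A 7-joint arm with a two-finger parallel gripper is mounted at the origin on a cart in front of the work surface, level with it; the furniture and walls round the work are solid. World frame = base frame: x ahead of the robot, y to its left, z up, the work surface at z = 0. Lengths are in m, angles in rad, forces in N, time in s.
With the tool pointing down it reaches from about 0.425 to 0.925 m from the base axis. Payload 6.8 kg.
Tool frame: the origin (TCP) lies at the very end of the fingers, on their centre line; the grasp point (between the pads) lies 19 mm behind it (r.tcp_to_grasp is the distance from the TCP to the grasp point, in m); z points along the fingers, y is the line along which they close (so a half turn about z gives the same grasp; the last joint's range is limited). The gripper opens to 85 mm and grips with 20 to 120 N. Pads are 22 mm wide; open, the fingers measure 114 mm over their backs; the gripper's body (76 mm by 85 mm) begins 54 mm behind the grasp point. The pads swing forward as they close: fully open they stand 13 mm farther back than shut.
Start: joints at [-1.407, 0.477, 0.022, 1.555, -0.011, 1.109, -0.083], TCP at [0.181, 0.65, 0.231] pointing down, gripper open.
Joint ranges: [-2.96, 2.96], [-0.34, 2.1], [-1.41, 1.46], [0.24, 2.44], [-1.37, 4.51], [0.17, 1.92], [-2.96, 2.96]. Speed limits (rad/s): [2.39, 2.39, 3.14, 3.14, 3.14, 3.14, 3.14].

## Interface

Orientations are given as a rotation vector (axis times angle).
In Python, from bench import r gives the robot as it stands.
- The arm moves only by the tool step_arm, never from a script. Its argument "moves" is a list of rows, each a list of 7 numbers: the shift along the tool's x, y, z in mm, then the turn, a rotation vector about the tool's x, y, z in rad, then the finger opening in mm, from 0 to 85.4. A call has 1 to 8 rows; each row is the pose to reach, as a shift and turn from the pose commanded when the call began, along the tool's axes at that moment; what a row does not reach only later rows make up. A row lasts 1/10 s, in which the tool goes at most 50 mm and 8.59 degrees, less where a joint would pass 70% of its speed; a pose out of reach is approached as far as the arm can. A call with a gripper value outside its range is refused whole. The fingers move at their own pace and stop on an object; "grip_force" is the grip in N (left out, the last holds). Time passes only in rows, so rows that repeat a pose let the fingers close. It gives the time, the measured TCP pose, the force, the opening and the grip force at its end, in the units of the state.
- r.get_obs(): the state, without advancing time (a new reading comes with each control period).
- r.grab_frame(name): name is "scene" or "top"; returns a dict with "image" (420x560x3 uint8, red, green, blue), "depth" (420x560 float32, m along the optical axis (not along the pixel's ray), 0 where there is no reading), "mtx" (3x3 intrinsics, pixels), "k1" (the pictures are not rectified: a ray, as slopes to the right and down, at radius r is drawn at 1 + k1 r^2 times it, then the intrinsics apply), "rvec" (rotation vector, rad) and "tvec" (3), from world to camera coordinates, as OpenCV has them. Camera axes: x right, y down, z forward; pixel columns grow to the right and rows downward; lengths in m; the calibration is good to about 2 mm. A picture is of the moment at which its call begins.
- r.hand_in(): hands the job in; it is judged then, once.
The state is a dict: "clock": time; "joints": joint angles; "qvel": joint speeds; "tau": joint torques, N m; "tcp_pos": TCP position; "orientation": TCP orientation; "contact_force": force on the tool from outside, world axes, zero at the start; "moment": the same for the moment, N m; "grip_width": finger opening in m; "gripper_force": force on a finger pad.
Only numpy, scipy, OpenCV 4.12 (cv2) and the standard library are available. Lean on these libraries where they do the work, as an engineer would, in place of code of your own. Each camera call takes 0.05 s, during which the arm holds its last target. There are 200 camera calls.

## Task

With the white canister with the blue lid still standing on the worktop, turn the hanging carousel by its black top knob until its one empty hook points the same way as the orange pointer on the foot. Then take the canister by the tab on top and hang it by its eye in the dip of that hook: lower it gently until the hook carries it before you let go, without pressing hard on the hook. Leave the hook pointing that way and do not disturb the other things.

Things in the scene. Friction and masses are not known exactly. Their poses are not given: they have to be found in the camera images.
- canister: Loose round white tea canister, blue lid, about 0.15 kg, standing upright. Origin: centre of its underside, z up. Body 54 mm diameter, lid top at z = 54. A steel eye stands on it in its y-z plane: 6 mm round bars, uprights at y = -18 and +18 and a level top bar (axis z = 98, underside 95), so the opening is 30 wide, 41 high, its hole along the canister's x.
- eye_bar (a point): The middle of the axis of the eye's top bar (0, 0, 98 mm in the canister's frame).
- tab (a point): Centre of the canister's blue grip tab (0, 0, 120 mm in the canister's frame): 10 (x) by 16 (y) by 30 mm high, from z = 105 to 135, on an 8 mm stem over the eye. Grip it across its 16 mm, fingers closing along the canister's y, fingertips no lower than z = 103 mm.
- stand: The carousel's stand, fixed: dark round foot 124 mm in diameter, origin at the centre of its underside, z up; the orange arrow on its rim (to 91 mm out, 15 high) points along the stand's -x. A telescopic mast on its axis carries the carousel, raised by h = 0 to 30 mm: h is NOT measured, differs each time and stays (it slips only above 70 N). Feel for it.
- knob_low (a point): Where the flat top of the carousel's black knob would be at h = 0, on the stand's axis (z = 195 mm); the real top is h higher. The knob is an upright bar 40 long, 14 thick and 34 high; its 40 mm length lies along the line of the empty hook. Grip it across its 14 mm.
- dip_low (a point): Where the bar axis at the bottom of the empty hook's dip would be at h = 0 with the carousel at 0 (stand frame -95, 0, 120 mm); really h higher. Hook: 8 mm round bar, level from the hub (axis 22 above the dip's) to radius 68, down to the dip at radius 95, up to its tip at radius 114 (axis 17 above the dip's, topmost point 21). A hung canister's eye_bar lies 7 above the dip's axis.
- carousel (a joint): Turn of the carousel about the stand's axis, rad, counter-clockwise positive from above; 0 when the empty hook points along the pointer; stops at -2.9 and 2.9. Four hooks 90 degrees apart: one empty, three with fixed canisters (green, yellow, red lids). Starts between 0.6 and 2.0. It is stiff (about 0.2 N m) and stays where it is left; over 2 N sideways at a hook turns it.
- timer: Kitchen timer, white over dark grey, 58 mm wide and 41 high, loose; origin under its centre. Leave it alone.
- pod: Coffee capsule, white with an orange and white top, 51 mm wide and 43 high, loose; origin under its centre. Leave it alone.
- salt: Salt shaker, clear with a grey top, 44 mm wide and 90 high, loose, behind the stand; origin under its centre. Leave it alone.
There are look-alikes about, which are no part of the job. Of the things that look like the canister, the larger one is meant.

How it is judged:
On the way, in this order (a step that is already met when the one before it is completed fails the run):
1. the empty hook points along the orange pointer (within 0.12 rad) and the carousel is still, the canister still standing on the worktop (value of joint carousel between -0.12 and 0.12 rad and velocity of joint carousel between -0.1 and 0.1 rad/s and height (world z) of canister below 0.01 m and angle between canister's own z axis and vertical below 0.2 rad), for 0.2 s.
2. the canister, still in the fingers, bears on the hook with its eye's bar in the dip (within 12 mm along the hook) (x of eye_bar in the frame of stand between -0.107 and -0.083 m and y of eye_bar in the frame of stand between -0.025 and 0.025 m and z of eye_bar in the frame of stand between 0.12 and 0.165 m and contact force between canister and stand above 0.5 N and contact force between the fingers and canister above 1 N), for 0.1 s.
At the end, for the whole second after the job is handed in: The canister hangs at rest and free on the empty hook: the axis of its eye's bar 83 to 107 mm in front of the stand's axis (stand's -x), within 25 mm to either side, 120 to 165 mm above the worktop, canister upright within 0.25 rad, carousel within 0.2 rad of the pointer (value of joint carousel between -0.2 and 0.2 rad and x of eye_bar in the frame of stand between -0.107 and -0.083 m and y of eye_bar in the frame of stand between -0.025 and 0.025 m and z of eye_bar in the frame of stand between 0.12 and 0.165 m and contact force between canister and stand above 0.5 N and angle between canister's own z axis and vertical below 0.25 rad and linear speed of canister below 0.03 m/s); the robot touches nothing.
It fails at once if the canister is pressed against the carousel or stand with more than 20 N (contact force between canister and stand above 20 N).
It fails at once if timer, capsule or salt shaker moved by more than 30 mm (distance of any of timer, pod, salt from where it was at the start of the episode above 0.03 m).
It also fails if it takes over 67 s, if anything falls off the work surface, if the arm or the gripper's body presses on something with over 40 N, if the wrist force passes 120 N, or if a joint passes its speed limit or range.

## Working session

There is one attempt and no reset: what is moved stays moved. The work goes in short steps, Python scripts to look and compute and a tool call to move; the robot and the scene stay as the last step left them, time stands still between calls to the robot, and variables do not carry over. Pictures are saved under pics/ and viewed, at most 10 in all, crops included, and the job is handed in when it is done.

Besides the shell and the picture viewer there is one more tool, called after "Call:" as name([rows], argument=value, ...), one row to a line, values as JSON. step_arm: Moves the arm, as the interface text tells. Its arguments: {"type":"object","properties":{"moves":{"type":"array","items":{"type":"array","items":{"type":"number"}}},"grip_force":{"type":"number"}},"required":["moves"]}

```bash
mkdir -p pics; ls; python3 - <<'E'
from bench import r
import cv2,numpy as np
for n in("scene","top"):
    f=r.grab_frame(n);cv2.imwrite(f"pics/{n}0.png",f["image"][:,:,::-1]);np.savez(f"pics/{n}0.npz",**f)
    print(n,f["mtx"].tolist(),f["k1"],f["rvec"],f["tvec"],(f["depth"]>0).mean())
print(r.get_obs())
E
```

```text
pics
scene [[472.67905679362684, 0.0, 279.9384443281433], [0.0, 472.67905679362684, 210.83747085838723], [0.0, 0.0, 1.0]] -0.012632873631050034 [ 0.85195427 -2.59834996  0.98051172] [0.54999057 0.27368958 0.87149391] 0.9958630952380952
top [[416.52370820981156, 0.0, 277.0047083393454], [0.0, 416.52370820981156, 206.35930507631184], [0.0, 0.0, 1.0]] -0.07853549879374484 [ 2.18514758 -2.21226192  0.0754192 ] [0.11685071 0.58877812 1.06584081] 0.9961054421768708
{'clock': 0.1, 'joints': array([-1.40710971,  0.47772298,  0.02237189,  1.55633908, -0.01148793,
        1.10929355, -0.08309387]), 'qvel': array([-0.00079018, -0.00188713,  0.00061939, -0.00380599, -0.00142556,
        0.00247483, -0.00112137]), 'tau': array([ 4.07086642e-03, -5.97763610e+01,  1.61367640e+00, -2.81954366e+01,
        1.28630310e-02,  4.98736248e-03,  1.62568689e-06]), 'tcp_pos': array([0.18109566, 0.64970826, 0.23042549]), 'orientation': array([-4.25588924e-01, -3.11255132e+00,  2.56420821e-03]), 'contact_force': array([-0.28512995, -0.68664746,  0.47633736]), 'moment': array([0.02192093, 0.04374499, 0.01730983]), 'gripper_force': 0.0, 'grip_width': 0.08570480952873304}
```

View pics/scene0.png

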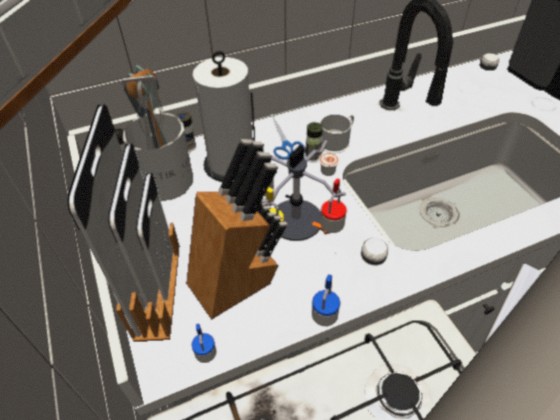

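View pics/top0.png

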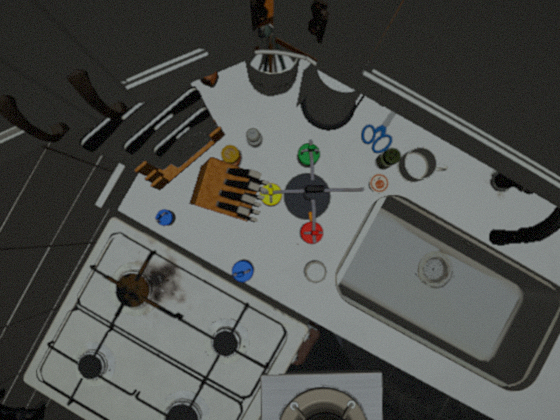

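The top view shows the carousel foot at about (307,196), the empty hook pointing right to (365,190), and the orange pointer near (312,216) towards red. There are two blue-lidded candidates, (243,270) and (165,217). The first looks larger, so I'll measure both and check an enlarged crop.

```bash
cat > h.py <<'E'
import cv2,numpy as np
def cam(f):
    R=cv2.Rodrigues(np.array(f["rvec"]))[0]; return R,np.array(f["tvec"]).ravel()
def rays(f,px):
    px=np.array(px,float).reshape(-1,1,2)
    u=cv2.undistortPoints(px,np.array(f["mtx"]),np.array([float(f["k1"]),0,0,0]))[:,0]
    return np.c_[u,np.ones(len(u))]
def plane(f,px,z):
    R,t=cam(f); d=rays(f,px)@R; o=-R.T@t; return o+d*((z-o[2])/d[:,2])[:,None]
def cloud(f):
    h,w=f["depth"].shape; g=np.stack(np.meshgrid(np.arange(w),np.arange(h)),-1).reshape(-1,2)
    R,t=cam(f); return ((rays(f,g)*f["depth"].reshape(-1,1)-t)@R).reshape(h,w,3)
def proj(f,P):
    return cv2.projectPoints(np.array(P,float).reshape(-1,3),np.array(f["rvec"]),np.array(f["tvec"]),np.array(f["mtx"]),np.array([float(f["k1"]),0,0,0]))[0][:,0]
def comps(m,amin=15):
    n,l,s,c=cv2.connectedComponentsWithStats(m.astype(np.uint8)); return [(l==i,s[i,4],c[i],s[i,:4]) for i in range(1,n) if s[i,4]>=amin]
E
python3 - <<'E'
from h import *
for n in("top","scene"):
    f=np.load(f"pics/{n}0.npz");im=f["image"];C=cloud(f);hsv=cv2.cvtColor(im,cv2.COLOR_RGB2HSV)
    H,S,V=[hsv[...,i] for i in range(3)]
    for nm,m in(("blue",(H>105)&(H<130)&(S>150)&(V>60)),("orange",(H>4)&(H<20)&(S>170)&(V>120)),("red",((H<4)|(H>176))&(S>180)&(V>100)),("green",(H>45)&(H<85)&(S>130)),("yel",(H>22)&(H<35)&(S>170)&(V>100))):
        for k,a,c,b in comps(m,12):
            P=C[k]; z=np.median(P[:,2]); print(n,nm,a,c.round(1),b,"z",P[:,2].min().round(3),z.round(3),P[:,2].max().round(3),"xy",np.median(P,0)[:2].round(3))
f=np.load("pics/top0.npz");im=f["image"][:,:,::-1]
C=cloud(f)
a=cv2.resize(im[130:290,140:400],None,fx=3,fy=3,interpolation=cv2.INTER_CUBIC)
cv2.imwrite("pics/c1.png",a)
E
```

```text
top blue 166 [164.7 217.4] [156 210  17  15] z 0.037 0.042 1.096 xy [0.563 0.394]
top blue 310 [242.3 270.7] [233 261  20  22] z 0.047 0.054 1.096 xy [0.431 0.198]
top orange 17 [310.2 215.5] [309 212   3   8] z 0.012 0.016 1.096 xy [0.564 0.024]
top red 224 [310.5 232.1] [301 222  21  21] z 0.098 0.104 1.096 xy [0.524 0.035]
top green 247 [307.3 154.2] [298 144  21  22] z 0.095 0.104 0.188 xy [0.708 0.039]
top yel 82 [231.1 155.9] [222 146  16  16] z 0.095 0.101 0.105 xy [0.708 0.218]
top yel 210 [271.8 194.9] [262 184  19  22] z 0.1 0.104 1.096 xy [0.61  0.122]
scene blue 41 [328.4 281. ] [327 275   4  13] z 0.114 0.134 0.138 xy [0.424 0.205]
scene blue 445 [325.8 303.4] [313 291  26  24] z 0.046 0.055 0.841 xy [0.423 0.205]
scene blue 19 [198.1 328.5] [197 325   3   9] z 0.092 0.104 0.107 xy [0.561 0.401]
scene blue 299 [203.1 344.5] [192 334  22  21] z 0.039 0.043 0.841 xy [0.56  0.401]
scene orange 19 [144.9  72. ] [141  70  10   5] z 0.311 0.315 0.316 xy [0.942 0.109]
scene orange 749 [226.8 212.6] [197 193  71  37] z 0.144 0.233 0.841 xy [0.61  0.249]
scene orange 29 [316.7 22
[... 529 characters left out ...]
7] z 0.01 0.014 0.021 xy [0.659 0.42 ]
scene orange 20 [153.6 336.5] [150 333   9   6] z 0.01 0.014 0.019 xy [0.661 0.436]
scene orange 17 [164.8 336.4] [162 334   7   5] z 0.01 0.013 0.023 xy [0.645 0.423]
scene orange 18 [144.1 338.3] [140 337  10   3] z 0.01 0.013 0.019 xy [0.673 0.45 ]
scene red 17 [336.4 181.9] [335 180   4   5] z 0.18 0.185 0.188 xy [0.52  0.033]
scene red 317 [333.7 210.1] [322 201  24  18] z 0.099 0.105 0.841 xy [0.517 0.036]
scene yel 30 [269.  190.3] [267 187   5   7] z 0.075 0.185 0.275 xy [0.613 0.129]
scene yel 19 [272.3 210. ] [269 209   7   3] z 0.103 0.106 0.155 xy [0.62  0.111]
scene yel 16 [280.6 213.4] [279 211   5   6] z 0.017 0.106 0.108 xy [0.603 0.108]
```

View pics/c1.png

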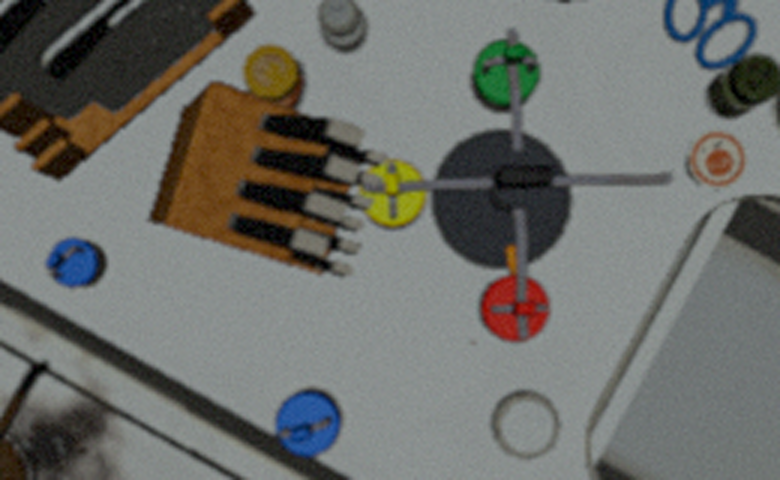

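The larger blue one is at (242,270): its lid is at z=0.054 as specified, while the one at (165,217) has its lid at 0.042 and is the look-alike. Next I'll measure the stand, the knob and the eye direction.

```bash
python3 - <<'E'
from h import *
from scipy.spatial.transform import Rotation as Ro
from bench import r
def circ(px):
    A=np.c_[2*px,np.ones(len(px))];s=np.linalg.lstsq(A,(px**2).sum(1),rcond=None)[0];return s[:2],np.sqrt(s[2]+s[:2]@s[:2])
def ln(P):
    c=P[:,:2].mean(0);u,s,v=np.linalg.svd(P[:,:2]-c);return c.round(4),np.degrees(np.arctan2(v[0,1],v[0,0])).round(1),np.ptp((P[:,:2]-c)@v[0]).round(3)
for n in("top","scene"):
    f=np.load(f"pics/{n}0.npz");im=f["image"];C=cloud(f)
    # canister: near (0.427,0.2)
    d=np.hypot(C[...,0]-.428,C[...,1]-.202)
    lid=(d<.04)&(abs(C[...,2]-.054)<.004)
    P=C[lid];(c,rad)=cv2.minEnclosingCircle((P[:,:2]*1000).astype(np.float32));print(n,"lid",lid.sum(),np.round(c,1),rad,P[:,2].mean())
    e=(d<.05)&(C[...,2]>.085)&(C[...,2]<.145);P=C[e];print("eye+tab",e.sum(),ln(P), "z",P[:,2].min(),P[:,2].max())
    e=(d<.05)&(C[...,2]>.118)&(C[...,2]<.145);print("tab",e.sum(),ln(C[e]) if e.sum()>3 else"")
    D=np.hypot(C[...,0]-.613,C[...,1]-.027)
    k=(D<.035)&(C[...,2]>.19)&(C[...,2]<.25);P=C[k];print("knob",k.sum(),ln(P),"z pct",np.percentile(P[:,2],[5,50,80,95]).round(4))
    ho=(D>.025)&(D<.13)&(C[...,2]>.125)&(C[...,2]<.178)&(C[...,1]<.0)&(abs(C[...,0]-.613)<.05);P=C[ho];print("hook",ho.sum(),ln(P),P.min(0).round(3),P.max(0).round(3))
    ft=(D<.1)&(C[...,2]<.03)&(im.max(2)<90);P=C[ft]
    hull=cv2.convexHull((P[:,:2]*1000).astype(np.float32))[:,0];c,rad=cv2.minEnclosingCircle(hull);print("foot",ft.sum(),np.round(c,1),rad,np.median(P[:,2]).round(4))
    hsv=cv2.cvtColor(im,cv2.COLOR_RGB2HSV);o=(D<.1)&(hsv[...,0]>4)&(hsv[...,0]<22)&(hsv[...,1]>120)&(C[...,2]<.03);P=C[o];print("arrow",o.sum(),ln(P),P.mean(0).round(4),P.min(0),P.max(0))
o=r.get_obs();print(Ro.from_rotvec(o["orientation"]).as_matrix().round(3))
E
```

```text
top lid 292 [427.8 198.2] 27.4285888671875 0.05351477004160913
eye+tab 59 (array([0.4283, 0.1967]), np.float64(102.8), np.float64(0.04)) z 0.09065630461166503 0.13719293382303305
tab 32 (array([0.4281, 0.1979]), np.float64(112.1), np.float64(0.015))
knob 147 (array([0.6161, 0.0331]), np.float64(-88.5), np.float64(0.039)) z pct [0.1962 0.2154 0.217  0.2181]
hook 137 (array([ 0.6185, -0.0421]), np.float64(-89.0), np.float64(0.083)) [ 0.615 -0.084  0.145] [ 0.623 -0.001  0.169]
foot 1162 [617.3  30.1] 62.193138122558594 0.0135
arrow 29 (array([0.5663, 0.0247]), np.float64(-174.3), np.float64(0.024)) [0.5663 0.0247 0.0152] [0.55365972 0.02138317 0.01057379] [0.57730109 0.02937887 0.01839021]
scene lid 484 [427.5 200.1] 27.880840301513672 0.05499336198421629
eye+tab 138 (array([0.4257, 0.2053]), np.float64(99.5), np.float64(0.039)) z 0.08541587774831468 0.1380335000588081
tab 69 (array([0.4263, 0.2021]), np.float64(99.0), np.float64(0.015))
knob 229 (array([0.6141, 0.0365]), np.float64(87.6), np.float64(0.041)) z pct [0.1925 0.2107 0.217  0.2185]
hook 119 (array([ 0.6177, -0.0451]), np.float64(91.3), np.float64(0.083)) [ 0.613 -0.086  0.143] [ 0.623 -0.003  0.17 ]
foot 1174 [633.7  15.1] 85.94762420654297 0.0152
arrow 46 (array([0.5609, 0.0247]), np.float64(172.4), np.float64(0.04)) [0.5609 0.0247 0.0151] [0.53562434 0.0140772  0.00968352] [0.57477148 0.03320292 0.0199482 ]
[[-0.963  0.268 -0.   ]
 [ 0.268  0.963 -0.002]
 [-0.    -0.002 -1.   ]]
```

```bash
cat > mv.py <<'E'
# usage: plan rows from the measured pose: (x,y,z,yaw of tool y in deg)
import sys,numpy as np
from scipy.spatial.transform import Rotation as Ro
from bench import r
o=r.get_obs();R0=Ro.from_rotvec(o["orientation"]);p0=np.array(o["tcp_pos"])
m=R0.as_matrix();print("t",o["clock"],"tcp",p0.round(4),"yaw",np.degrees(np.arctan2(m[1,1],m[0,1])).round(2),"tilt",m[2].round(4),"F",np.round(o["contact_force"],2),"w",round(o["grip_width"],4),"q",np.round(o["joints"],2))
for a in sys.argv[1:]:
    x,y,z,w=map(float,a.split(","));w=np.radians(w)
    Y=np.array([np.cos(w),np.sin(w),0]);Z=np.array([0,0,-1.]);M=np.c_[np.cross(Y,Z),Y,Z]
    print(a,((R0.inv().apply(np.array([x,y,z])-p0))*1000).round(1),(R0.inv()*Ro.from_matrix(M)).as_rotvec().round(4))
E
python3 mv.py 0.25,0.42,0.36,30 0.45,0.05,0.36,1 0.617,0.031,0.3,1
```

```text
t 0.1 tcp [0.1811 0.6497 0.2304] yaw 74.43 tilt [-1.0e-04 -1.6e-03 -1.0e+00] F [-0.29 -0.69  0.48] w 0.0857 q [-1.41  0.48  0.02  1.56 -0.01  1.11 -0.08]
0.25,0.42,0.36,30 [-128.1 -203.  -129.2] [-0.0015  0.0008  0.7754]
0.45,0.05,0.36,1 [-420.  -505.7 -128.7] [-1.3000e-03  1.2000e-03  1.2816e+00]
0.617,0.031,0.3,1 [-586.  -479.1  -68.7] [-1.3000e-03  1.2000e-03  1.2816e+00]
```

Call:
step_arm([
  [-20,-30,-40,0,0,0.13,85],
  [-45,-65,-80,0,0,0.26,85],
  [-70,-100,-110,0,0,0.39,85],
  [-95,-140,-129,0,0,0.52,85],
  [-115,-175,-129,0,0,0.65,85],
  [-128,-203,-129,0,0,0.775,85],
  [-155,-230,-129,0,0,0.775,85],
  [-185,-260,-129,0,0,0.775,85],
])

```text
clock: 0.9
tcp_pos: [0.2894, 0.3488, 0.3602]
orientation: [-1.568, -2.722, -0.0]
contact_force: [1.1, -0.3, 0.1]
grip_width: 0.0851
gripper_force: 0.0
```

```bash
python3 mv.py  0.45,0.05,0.36,1 0.617,0.031,0.3,1
```

```text
t 0.9 tcp [0.2894 0.3488 0.3602] yaw 30.1 tilt [ 4.e-04 -1.e-04 -1.e+00] F [ 1.15 -0.3   0.07] w 0.0851 q [-1.28 -0.02  0.26  1.89  0.    1.27 -0.49]
0.45,0.05,0.36,1 [-3.39e+02 -1.10e+01  1.00e-01] [-2.00e-04 -4.00e-04  5.08e-01]
0.617,0.031,0.3,1 [-439.3  124.    60. ] [-2.00e-04 -4.00e-04  5.08e-01]
```

Call:
step_arm([
  [-45,-2,0,0,0,0.1,85],
  [-92,-4,0,0,0,0.2,85],
  [-140,-6,0,0,0,0.3,85],
  [-190,-8,0,0,0,0.4,85],
  [-238,-8,0,0,0,0.508,85],
  [-285,0,0,0,0,0.508,85],
  [-325,20,0,0,0,0.508,85],
  [-355,48,10,0,0,0.508,85],
])

```text
clock: 1.7
tcp_pos: [0.5104, 0.0637, 0.3517]
orientation: [2.206, 2.235, 0.006]
contact_force: [0.2, 1.0, -0.5]
grip_width: 0.0852
gripper_force: 0.0
```

```bash
python3 mv.py  0.617,0.031,0.28,1
```

```text
t 1.7 tcp [0.5104 0.0637 0.3517] yaw 0.75 tilt [ 0.0021  0.0031 -1.    ] F [ 0.23  0.97 -0.48] w 0.0852 q [-0.89  0.11  0.72  1.81 -0.08  1.25 -0.14]
0.617,0.031,0.28,1 [-34.2 106.   72. ] [ 0.0031 -0.002  -0.0044]
```

Call:
step_arm([
  [-15,40,20,0,0,0,50],
  [-28,80,50,0,0,0,50],
  [-34,106,80,0,0,0,50],
  [-34,106,100,0,0,0,50],
  [-34,106,100,0,0,0,50],
])

```text
clock: 2.2
tcp_pos: [0.6135, 0.0341, 0.2464]
orientation: [-2.202, -2.236, 0.01]
contact_force: [0.0, 1.4, 0.0]
grip_width: 0.0497
gripper_force: 0.0
```

```bash
python3 mv.py  0.617,0.031,0.19,1; python3 - <<'E'
from bench import r
from h import *
f=r.grab_frame("scene");cv2.imwrite("pics/s1.png",cv2.resize(f["image"][100:290,200:420,::-1],None,fx=3,fy=3,interpolation=2))
E
```

```text
t 2.2 tcp [0.6135 0.0341 0.2464] yaw 0.87 tilt [-0.0022 -0.007  -1.    ] F [0.05 1.43 0.01] w 0.0497 q [-0.68  0.44  0.71  1.72 -0.31  1.11  0.14]
0.617,0.031,0.19,1 [-3.   3.8 56.4] [-0.007   0.0022 -0.0023]
```

View pics/s1.png

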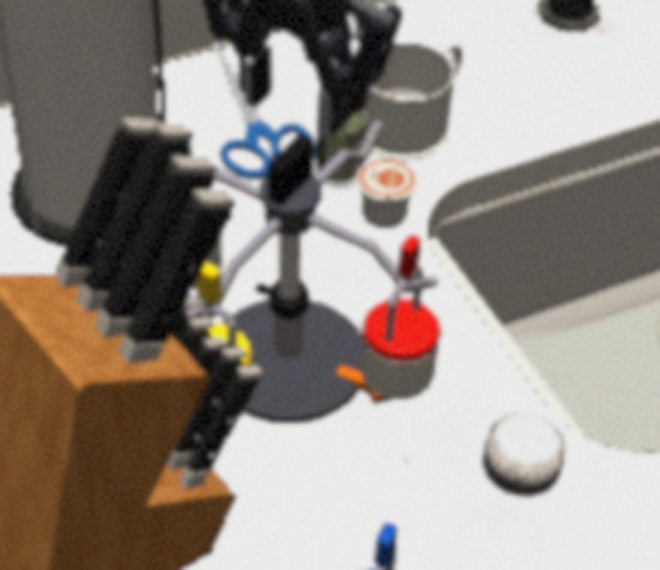

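The gripper straddles the knob at crop (292,170), and the arrow shows at crop (360,380). Now I'll lower and grip.

Call:
step_arm([
  [0,0,15,0,0,0,50],
  [0,0,30,0,0,0,50],
  [0,0,42,0,0,0,50],
  [0,0,54,0,0,0,50],
  [0,0,54,0,0,0,50],
])

```text
clock: 2.75
tcp_pos: [0.614, 0.0348, 0.1944]
orientation: [-2.202, -2.238, 0.004]
contact_force: [-0.3, 0.3, 0.1]
grip_width: 0.05
gripper_force: 0.0
```

Call:
step_arm([
  [0,0,0,0,0,0,10],
  [0,0,0,0,0,0,10],
  [0,0,0,0,0,0,10],
  [0,0,0,0,0,0,10],
  [0,0,0,0,0,0,10],
  [0,0,0,0,0,0,10],
], grip_force=40)

```text
clock: 3.35
tcp_pos: [0.6165, 0.0344, 0.1971]
orientation: [2.202, 2.238, 0.003]
contact_force: [4.7, 0.7, 2.1]
grip_width: 0.0127
gripper_force: 42.4
```

```bash
python3 mv.py  0.617,0.031,0.19,-83; python3 - <<'E'
from h import *
# arrow direction: orange pixels cast to z=0.015, edge-based
for n in("top","scene"):
    f=np.load(f"pics/{n}0.npz");hsv=cv2.cvtColor(f["image"],cv2.COLOR_RGB2HSV)
    m=(hsv[...,0]>3)&(hsv[...,0]<24)&(hsv[...,1]>110)&(hsv[...,2]>60)
    for k,a,c,b in comps(m,6):
        yx=np.argwhere(k)[:,::-1];P=plane(f,yx,.015)
        if np.hypot(*(P[:,:2].mean(0)-[.57,.025]))<.05:
            for p,q in sorted(zip(P[:,:2].round(4).tolist(),yx.tolist())): 
                d=np.array(p)-[.617,.031];print(n,q,p,np.hypot(*d).round(3),(np.degrees(np.arctan2(d[1],d[0]))%360).round(1))
E
```

```text
t 3.35 tcp [0.6165 0.0344 0.1971] yaw 0.92 tilt [ 0.      0.0026 -1.    ] F [4.68 0.69 2.1 ] w 0.0127 q [-0.65  0.49  0.68  1.77 -0.36  1.01  0.18]
0.617,0.031,0.19,-83 [-3.4  0.5  7.1] [ 0.0021 -0.0019  1.4647]
top [311, 221] [0.5511, 0.0217] 0.067 188.0
top [310, 221] [0.5511, 0.0243] 0.066 185.8
top [311, 220] [0.5537, 0.0217] 0.064 188.4
top [310, 220] [0.5537, 0.0243] 0.064 186.0
top [311, 219] [0.5563, 0.0216] 0.061 188.8
top [310, 219] [0.5563, 0.0242] 0.061 186.4
top [311, 218] [0.5589, 0.0216] 0.059 189.2
top [310, 218] [0.5589, 0.0242] 0.058 186.7
top [309, 218] [0.5589, 0.0268] 0.058 184.1
top [311, 217] [0.5615, 0.0215] 0.056 189.7
top [310, 217] [0.5615, 0.0242] 0.056 187.0
top [309, 217] [0.5615, 0.0268] 0.056 184.3
top [311, 216] [0.5641, 0.0215] 0.054 190.2
top [310, 216] [0.5641, 0.0241] 0.053 187.4
top [309, 216] [0.5641, 0.0267] 0.053 184.6
top [311, 215] [0.5667, 0.0215] 0.051 190.7
top [310, 215] [0.5667, 0.0241] 0.051 187.8
top [309, 215] [0.5667, 0.0267] 0.05 184.9
top [308, 215] [0.5668, 0.0293] 0.05 181.9
top [311, 214] [0.5693, 0.0214] 0.049 191.4
top [310, 
[... 2466 characters left out ...]
45] 0.05 187.5
scene [314, 225] [0.5675, 0.0283] 0.05 183.1
scene [316, 222] [0.5688, 0.0182] 0.05 194.9
scene [315, 223] [0.5689, 0.022] 0.049 190.6
scene [314, 224] [0.5691, 0.0259] 0.048 186.1
scene [313, 225] [0.5693, 0.0297] 0.048 181.6
scene [315, 222] [0.5706, 0.0196] 0.048 193.8
scene [314, 223] [0.5708, 0.0234] 0.047 189.3
scene [313, 224] [0.571, 0.0272] 0.046 184.7
scene [314, 222] [0.5725, 0.0209] 0.046 192.8
scene [313, 223] [0.5726, 0.0247] 0.045 188.1
scene [312, 224] [0.5728, 0.0285] 0.044 183.2
scene [314, 221] [0.5741, 0.0184] 0.045 196.4
scene [313, 222] [0.5743, 0.0222] 0.044 191.6
scene [312, 223] [0.5745, 0.0261] 0.043 186.6
scene [312, 222] [0.5762, 0.0236] 0.041 190.3
```

Call:
step_arm([
  [-2,0,0,0,0,0.1,10],
  [-2,0,0,0,0,0.2,10],
  [-2,0,0,0,0,0.3,10],
  [-2,0,0,0,0,0.4,10],
  [-2,0,0,0,0,0.5,10],
  [-2,0,0,0,0,0.6,10],
  [-2,0,0,0,0,0.7,10],
], grip_force=60)

```text
clock: 4.05
tcp_pos: [0.6178, 0.0339, 0.1972]
orientation: [2.838, 1.344, 0.008]
contact_force: [9.6, 1.9, -1.1]
grip_width: 0.0127
gripper_force: 60.6
```

Call:
step_arm([
  [0,0,0,0,0,0.1,10],
  [0,0,0,0,0,0.2,10],
  [0,0,0,0,0,0.3,10],
  [0,0,0,0,0,0.4,10],
  [0,0,0,0,0,0.5,10],
  [0,0,0,0,0,0.6,10],
  [0,0,0,0,0,0.7,10],
  [0,0,0,0,0,0.7,10],
])

```text
clock: 4.85
tcp_pos: [0.6185, 0.0326, 0.1972]
orientation: [3.127, 0.288, 0.011]
contact_force: [11.8, -1.1, -2.4]
grip_width: 0.0128
gripper_force: 60.4
```

```bash
python3 mv.py; python3 - <<'E'
from bench import r
from h import *
f=r.grab_frame("scene");np.savez("pics/s2.npz",**f);cv2.imwrite("pics/s2.png",cv2.resize(f["image"][100:290,200:420,::-1],None,fx=3,fy=3,interpolation=2))
E
```

```text
t 4.85 tcp [0.6185 0.0326 0.1972] yaw -79.46 tilt [ 0.0066  0.0024 -1.    ] F [11.81 -1.12 -2.4 ] w 0.0128 q [-0.86  0.63  1.04  1.78 -0.61  1.09 -0.99]
```

View pics/s2.png

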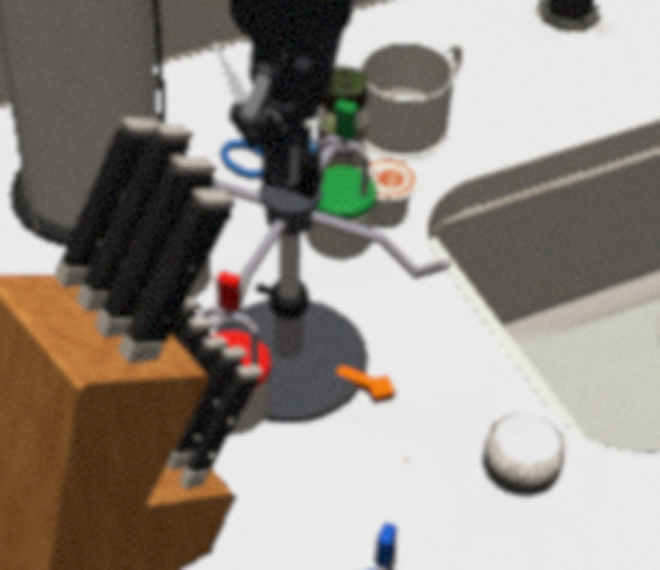

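The carousel has turned. The empty hook now runs to crop (445,265), and the full arrow is visible from crop (340,370) to (393,393). I'll compute both directions.

```bash
python3 - <<'E'
from h import *
f=np.load("pics/s2.npz");hsv=cv2.cvtColor(f["image"],cv2.COLOR_RGB2HSV)
m=(hsv[...,0]>3)&(hsv[...,0]<24)&(hsv[...,1]>110)&(hsv[...,2]>60)
S=np.array([.617,.031])
for k,a,c,b in comps(m,6):
    P=plane(f,np.argwhere(k)[:,::-1],.015)[:,:2]
    if np.hypot(*(P.mean(0)-[.57,.025]))<.05:
        d=P-S;rr=np.hypot(*d.T);print(a,rr.min(),rr.max())
        for lo in np.arange(.045,.095,.008):
            q=d[(rr>lo)&(rr<lo+.008)];print(lo.round(3),len(q),(q.mean(0)+S).round(4) if len(q) else"", np.ptp(q[:,1]).round(4) if len(q) else"",(np.degrees(np.arctan2(*q.mean(0)[::-1]))%360).round(1) if len(q) else "")
        c=d.mean(0);v=np.linalg.svd(d-c)[2][0];print("pca",np.degrees(np.arctan2(v[1],v[0]))%180,"mean dir",np.degrees(np.arctan2(c[1],c[0]))%360)
C=cloud(f);d=C[...,:2]-S;D=np.hypot(d[...,0],d[...,1])
for h0,h1,a,b in((.155,.175,.03,.068),(.135,.175,.04,.125)):
    k=(D>a)&(D<b)&(C[...,2]>h0)&(C[...,2]<h1)&(d[...,0]<-.03)&(abs(d[...,1])<.035)
    P=C[k][:,:2];c=P.mean(0);v=np.linalg.svd(P-c)[2][0];print("hook",k.sum(),c,"pca",np.degrees(np.arctan2(v[1],v[0]))%180,"mean dir",np.degrees(np.arctan2(*(c-S)[::-1]))%360,"rmax",D[k].max(),"tip",C[k][D[k].argmax()])
    # lowest pts = dip
E
```

```text
108 0.041508824795336303 0.08891944949603997
0.045 14 [0.5686 0.0234] 0.0128 188.9
0.053 19 [0.5608 0.0229] 0.0141 188.2
0.061 17 [0.5527 0.0234] 0.0139 186.8
0.069 17 [0.5444 0.0221] 0.0138 187.0
0.077 26 [0.5371 0.0216] 0.0213 186.7
0.085 9 [0.5308 0.0215] 0.0124 186.3
0.093 0   
pca 2.8017833225887614 mean dir 187.2604571450726
hook 72 [0.56829855 0.02427477] pca 9.942372038819286 mean dir 187.86230354788057 rmax 0.06775340573128372 tip [0.54991106 0.02153439 0.16613578]
hook 169 [0.53866127 0.0190048 ] pca 10.12091714048924 mean dir 188.70549626839355 rmax 0.11715087775745525 tip [0.50163274 0.01063522 0.15990417]
```

Call:
step_arm([
  [0,0,0,0,0,0.04,10],
  [0,0,0,0,0,0.08,10],
  [0,0,0,0,0,0.08,10],
  [0,0,0,0,0,0.08,10],
  [0,0,0,0,0,0.08,40],
  [0,0,0,0,0,0.08,50],
  [0,0,0,0,0,0.08,50],
  [0,0,0,0,0,0.08,50],
])

```text
clock: 5.7
tcp_pos: [0.6148, 0.0325, 0.196]
orientation: [-3.137, -0.167, 0.002]
contact_force: [0.2, -0.2, 0.4]
grip_width: 0.0499
gripper_force: 0.0
```

Call:
step_arm([
  [0,0,-20,0,0,0,50],
  [0,0,-60,0,0,0,50],
  [0,0,-90,0,0,0,50],
])

```text
clock: 6.0
tcp_pos: [0.6151, 0.0322, 0.2878]
orientation: [3.137, 0.167, -0.0]
contact_force: [0.5, -0.7, -0.4]
grip_width: 0.0502
gripper_force: 0.0
```

```bash
python3 mv.py 0.50,0.05,0.28,-80 0.4275,0.199,0.26,-80; cat > meas.py <<'E'
from bench import r
from h import *
f=r.grab_frame("scene")
S=np.array([.617,.031]);C=cloud(f);d=C[...,:2]-S;D=np.hypot(d[...,0],d[...,1])
for h0,h1,a,b in((.155,.175,.03,.068),(.135,.175,.04,.125)):
    k=(D>a)&(D<b)&(C[...,2]>h0)&(C[...,2]<h1)&(d[...,0]<-.03)&(abs(d[...,1])<.035)
    P=C[k][:,:2];c=P.mean(0);v=np.linalg.svd(P-c)[2][0];print("hook",k.sum(),c,"pca",np.degrees(np.arctan2(v[1],v[0]))%180,"mean dir",np.degrees(np.arctan2(*(c-S)[::-1]))%360,"rmax",D[k].max())
Q=C[k];R=D[k]
for lo in np.arange(.04,.124,.006):
    q=(R>=lo)&(R<lo+.006)
    if q.sum(): print(lo.round(3),q.sum(),Q[q].mean(0).round(4),"zmax",Q[q][:,2].max().round(4))
d=np.hypot(C[...,0]-.428,C[...,1]-.2);e=(d<.04)&(C[...,2]>.112)&(C[...,2]<.142);P=C[e];print("tab",e.sum(),P.mean(0),P.min(0),P.max(0))
np.savez("pics/m.npz",**f)
E
python3 meas.py
```

```text
t 6.0 tcp [0.6151 0.0322 0.2878] yaw -83.91 tilt [-2.e-04  1.e-04 -1.e+00] F [ 0.51 -0.66 -0.43] w 0.0502 q [-0.93  0.56  1.15  1.69 -0.53  1.25 -1.12]
0.50,0.05,0.28,-80 [-112.6  -29.9    7.9] [ 0.      0.0002 -0.0683]
0.4275,0.199,0.26,-80 [-168.9 -185.8   27.9] [ 0.      0.0002 -0.0683]
hook 68 [0.56826929 0.0282649 ] pca 5.229845893092204 mean dir 183.21246245637553 rmax 0.0668514757866647
hook 160 [0.53770316 0.02497356] pca 5.889137171655733 mean dir 184.34603907487724 rmax 0.11711773888381662
0.04 9 [0.5747 0.0287 0.1671] zmax 0.1696
0.046 12 [0.5685 0.0287 0.1673] zmax 0.1704
0.052 13 [0.5622 0.0273 0.1667] zmax 0.17
0.058 10 [0.5557 0.0268 0.1672] zmax 0.1688
0.064 11 [0.5499 0.027  0.1669] zmax 0.1683
0.07 16 [0.5442 0.0253 0.1626] zmax 0.1694
0.076 16 [0.5381 0.0247 0.1574] zmax 0.1621
0.082 13 [0.5324 0.0241 0.1522] zmax 0.156
0.088 13 [0.5266 0.0235 0.1486] zmax 0.154
0.094 12 [0.5202 0.0234 0.1466] zmax 0.152
0.1 12 [0.514  0.0227 0.1527] zmax 0.1581
0.106 11 [0.5083 0.0227 0.1581] zmax 0.1622
0.112 12 [0.5029 0.0211 0.1606] zmax 0.1651
tab 84 [0.42618441 0.20272873 0.12881572] [0.42164555 0.19238234 0.11209934] [0.43276001 0.20916714 0.13817493]
```

Call:
step_arm([
  [-45,-10,0,0,0,-0.04,50],
  [-90,-20,0,0,0,-0.086,50],
  [-120,-50,0,0,0,-0.086,50],
  [-140,-90,5,0,0,-0.086,50],
  [-155,-135,15,0,0,-0.086,50],
  [-169,-180,28,0,0,-0.086,50],
  [-169,-186,60,0,0,-0.086,50],
  [-169,-186,80,0,0,-0.086,50],
])

```text
clock: 6.85
tcp_pos: [0.4251, 0.2027, 0.2044]
orientation: [3.126, 0.314, -0.003]
contact_force: [-0.3, -0.8, 0.9]
grip_width: 0.0501
gripper_force: 0.0
```

```bash
python3 mv.py 0.4275,0.199,0.16,-79 0.4275,0.199,0.106,-79
```

```text
t 6.85 tcp [0.4251 0.2027 0.2044] yaw -78.51 tilt [-0.0019  0.     -1.    ] F [-0.25 -0.81  0.87] w 0.0501 q [-1.58  0.38  1.25  2.1  -0.44  0.96 -1.45]
0.4275,0.199,0.16,-79 [ 1.7  4.1 44.4] [0.0001 0.0019 0.0085]
0.4275,0.199,0.106,-79 [ 1.8  4.1 98.4] [0.0001 0.0019 0.0085]
```

Call:
step_arm([
  [1,3,20,0,0,0,50],
  [1,3,40,0,0,0,50],
  [1,3,50,0,0,0,50],
  [1,3,50,0,0,0,50],
])

```text
clock: 7.25
tcp_pos: [0.4282, 0.196, 0.1554]
orientation: [3.126, 0.301, -0.003]
contact_force: [-0.8, -0.7, -0.3]
grip_width: 0.0502
gripper_force: 0.0
```

```bash
python3 mv.py 0.4275,0.199,0.106,-79; python3 - <<'E'
from bench import r
from h import *
for n,(a,b,c,d) in (("scene",(230,340,270,390)),("top",(220,330,190,300))):
    f=r.grab_frame(n);cv2.imwrite(f"pics/g_{n}.png",cv2.resize(f["image"][a:b,c:d,::-1],(360,330),interpolation=2))
cv2.imwrite("pics/g.png",np.hstack([cv2.imread("pics/g_scene.png"),cv2.imread("pics/g_top.png")]))
E
```

```text
t 7.25 tcp [0.4282 0.196  0.1554] yaw -78.99 tilt [-2.1e-03  9.0e-04 -1.0e+00] F [-0.79 -0.73 -0.32] w 0.0502 q [-1.45  0.44  1.13  2.15 -0.53  0.87 -1.37]
0.4275,0.199,0.106,-79 [-0.1 -3.1 49.4] [0.0009 0.0021 0.0001]
```

View pics/g.png

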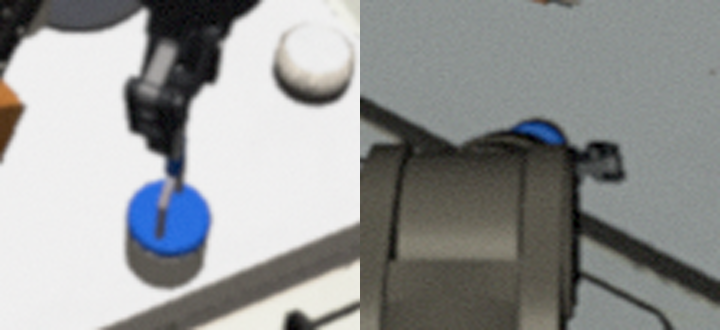

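The fingers hang just above the blue tab (left panel, about (175,165)) and the canister still stands upright. Now I'll lower and grip.

Call:
step_arm([
  [0,-2,17,0,0,0,50],
  [0,-2,34,0,0,0,50],
  [0,-2,48,0,0,0,50],
  [0,-2,48,0,0,0,50],
])

```text
clock: 7.75
tcp_pos: [0.4283, 0.1986, 0.1081]
orientation: [3.127, 0.303, -0.001]
contact_force: [-0.2, 0.4, -0.0]
grip_width: 0.05
gripper_force: 0.0
```

Call:
step_arm([
  [0,0,0,0,0,0,10],
  [0,0,0,0,0,0,10],
  [0,0,0,0,0,0,10],
  [0,0,0,0,0,0,10],
  [0,0,0,0,0,0,10],
  [0,0,0,0,0,0,10],
], grip_force=35)

```text
clock: 8.35
tcp_pos: [0.4296, 0.1995, 0.1092]
orientation: [-3.125, -0.303, -0.003]
contact_force: [-1.7, 2.7, 7.8]
grip_width: 0.015
gripper_force: 36.6
```

```bash
python3 mv.py 0.4275,0.199,0.106,-79
```

```text
t 8.35 tcp [0.4296 0.1995 0.1092] yaw -78.93 tilt [ 0.0018 -0.0015 -1.    ] F [-1.69  2.66  7.83] w 0.015 q [-1.35  0.51  1.02  2.18 -0.64  0.78 -1.29]
0.4275,0.199,0.106,-79 [-2.1  0.1  3.2] [-0.0015 -0.0018  0.0011]
```

Call:
step_arm([
  [0,0,-10,0,0,0,10],
  [0,0,-30,0,0,0,10],
  [0,0,-60,0,0,0,10],
  [0,0,-77,0,0,0,10],
  [0,0,-77,0,0,0,10],
])

```text
clock: 8.85
tcp_pos: [0.4297, 0.1989, 0.1872]
orientation: [-3.125, -0.302, -0.004]
contact_force: [-0.0, 0.1, -2.8]
grip_width: 0.0151
gripper_force: 35.5
```

```bash
python3 mv.py 0.4677,0.0161,0.186,-84.3
```

```text
t 8.85 tcp [0.4297 0.1989 0.1872] yaw -78.95 tilt [ 0.0029 -0.0018 -1.    ] F [-0.05  0.1  -2.79] w 0.0151 q [-1.52  0.4   1.21  2.12 -0.47  0.92 -1.42]
0.4677,0.0161,0.186,-84.3 [  2.3 186.7   0.8] [-0.0019 -0.0028  0.0933]
```

Call:
step_arm([
  [-5,30,0,0,0,0.02,10],
  [-8,65,0,0,0,0.04,10],
  [-8,105,0,0,0,0.06,10],
  [-5,145,0,0,0,0.09,10],
  [0,175,0,0,0,0.093,10],
  [2,187,0,0,0,0.093,10],
  [2,187,0,0,0,0.093,10],
  [2,187,0,0,0,0.093,10],
])

```text
clock: 9.65
tcp_pos: [0.4655, 0.0153, 0.1845]
orientation: [-3.138, -0.155, 0.003]
contact_force: [-0.5, 0.9, -2.4]
grip_width: 0.0156
gripper_force: 35.5
```

```bash
python3 mv.py 0.4677,0.0161,0.186,-84.3; python3 - <<'E'
from bench import r
from h import *
f=r.grab_frame("scene");C=cloud(f);np.savez("pics/m3.npz",**f)
hsv=cv2.cvtColor(f["image"],cv2.COLOR_RGB2HSV);b=(hsv[...,0]>105)&(hsv[...,0]<130)&(hsv[...,1]>120)
d=np.hypot(C[...,0]-.468,C[...,1]-.016)
k=b&(d<.06)&(C[...,2]>.1);P=C[k];zt=np.median(P[:,2]);print("lid z",zt,k.sum())
P=P[abs(P[:,2]-zt)<.005];print(cv2.minEnclosingCircle((P[:,:2]*1000).astype(np.float32)))
e=(d<.05)&(C[...,2]>zt+.025)&(C[...,2]<zt+.05);P=C[e];c=P[:,:2].mean(0);v=np.linalg.svd(P[:,:2]-c)[2][0];print("eye",e.sum(),c,np.degrees(np.arctan2(v[1],v[0])),P.max(0),P.min(0))
cv2.imwrite("pics/m3.png",cv2.resize(f["image"][120:300,230:430,::-1],None,fx=3.3,fy=3.3,interpolation=2))
E
```

```text
t 9.65 tcp [0.4655 0.0153 0.1845] yaw -84.34 tilt [-1.8e-03 -1.0e-04 -1.0e+00] F [-0.51  0.86 -2.38] w 0.0156 q [-1.12  0.37  1.19  2.14 -0.44  0.91 -1.15]
0.4677,0.0161,0.186,-84.3 [ 2.3 -0.5 -1.5] [-0.0001  0.0018 -0.0007]
lid z 0.13075693213793288 399
((461.1656494140625, 16.924097061157227), 27.102365493774414)
eye 67 [0.4757532  0.02534138] 169.7296300091348 [0.51313519 0.03675013 0.17845013] [ 0.45881528 -0.00536774  0.15584687]
```

View pics/m3.png

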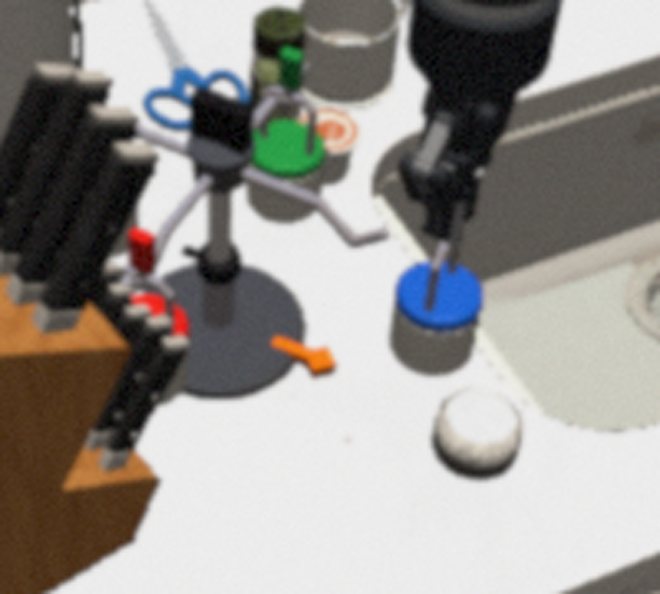

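The eye is at about z=0.175, 32 mm above the dip and in line with the hook. The hook tip is at crop (385,232) and the canister lid at (440,295). Next I'll move inward along the hook.

Call:
step_arm([
  [8,0,0,0,0,0,10],
  [16,0,0,0,0,0,10],
  [24,0,0,0,0,0,10],
  [32,0,0,0,0,0,10],
  [38,0,0,0,0,0,10],
  [38,0,0,0,0,0,10],
])

```text
clock: 10.3
tcp_pos: [0.5053, 0.0192, 0.1853]
orientation: [3.137, 0.157, 0.001]
contact_force: [-0.1, 0.1, -2.9]
grip_width: 0.0151
gripper_force: 35.5
```

Call:
step_arm([
  [6,0,0,0,0,0,10],
  [12,0,0,0,0,0,10],
  [18,0,0,0,0,0,10],
  [22,0,0,0,0,0,10],
  [22,0,0,0,0,0,10],
  [22,0,0,0,0,0,10],
])

```text
clock: 10.9
tcp_pos: [0.526, 0.0213, 0.1852]
orientation: [3.138, 0.156, -0.001]
contact_force: [0.2, -0.3, -1.9]
grip_width: 0.0151
gripper_force: 35.5
```

```bash
cat > chk.py <<'E'
from bench import r
from h import *
import sys
f=r.grab_frame("scene");C=cloud(f)
hsv=cv2.cvtColor(f["image"],cv2.COLOR_RGB2HSV);b=(hsv[...,0]>105)&(hsv[...,0]<130)&(hsv[...,1]>120)
d=np.hypot(C[...,0]-.522,C[...,1]-.022)
k=b&(d<.06)&(C[...,2]>.07);P=C[k];zt=np.median(P[:,2]);P=P[abs(P[:,2]-zt)<.005];print("lid z",zt,k.sum(),cv2.minEnclosingCircle((P[:,:2]*1000).astype(np.float32)))
cv2.imwrite(sys.argv[1],cv2.resize(f["image"][120:300,230:430,::-1],None,fx=3.3,fy=3.3,interpolation=2))
E
python3 mv.py; python3 chk.py pics/m4.png
```

```text
t 10.9 tcp [0.526  0.0213 0.1852] yaw -84.3 tilt [-3.e-04  1.e-04 -1.e+00] F [ 0.22 -0.33 -1.89] w 0.0151 q [-0.98  0.48  1.09  2.   -0.52  0.97 -1.1 ]
lid z 0.13101959800138763 332 ((522.6461791992188, 23.796762466430664), 25.781394958496094)
```

View pics/m4.png

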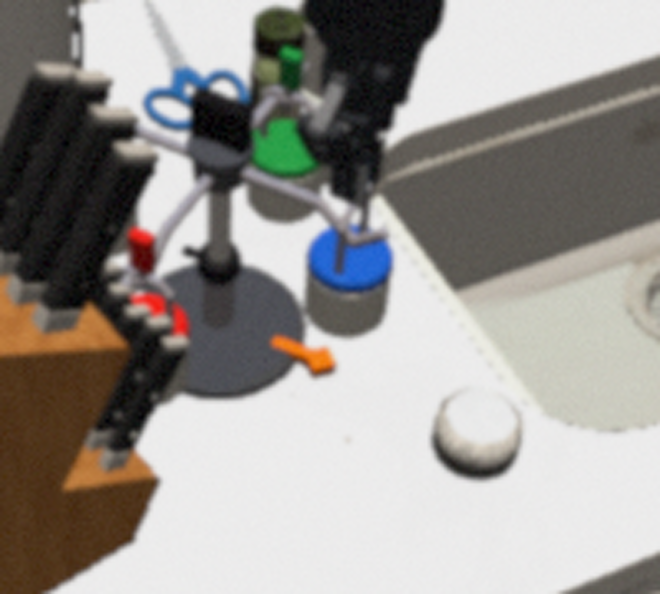

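The hook runs between the eye's two uprights, with the tip showing in front at (385,235) and the lid below at (350,258). Now I'll lower slowly.

Call:
step_arm([
  [0,0,5,0,0,0,10],
  [0,0,10,0,0,0,10],
  [0,0,15,0,0,0,10],
  [0,0,18,0,0,0,10],
  [0,0,20,0,0,0,10],
  [0,0,20,0,0,0,10],
  [0,0,20,0,0,0,10],
])

```text
clock: 11.65
tcp_pos: [0.5262, 0.0214, 0.1653]
orientation: [3.138, 0.157, 0.0]
contact_force: [0.2, -0.5, -2.4]
grip_width: 0.0156
gripper_force: 35.5
```

Call:
step_arm([
  [0,0,1,0,0,0,10],
  [0,0,2,0,0,0,10],
  [0,0,2,0,0,0,10],
  [0,0,2,0,0,0,10],
])

```text
clock: 12.05
tcp_pos: [0.5261, 0.0214, 0.1633]
orientation: [-3.138, -0.157, 0.0]
contact_force: [-0.5, -0.0, -2.0]
grip_width: 0.0151
gripper_force: 35.6
```

Call:
step_arm([
  [0,0,1,0,0,0,10],
  [0,0,1.5,0,0,0,10],
  [0,0,1.5,0,0,0,10],
  [0,0,1.5,0,0,0,10],
])

```text
clock: 12.45
tcp_pos: [0.5264, 0.0214, 0.1625]
orientation: [-3.137, -0.156, -0.001]
contact_force: [-3.0, 0.1, 6.8]
grip_width: 0.0153
gripper_force: 36.7
```

Call:
step_arm([
  [0,0,-0.5,0,0,0,10],
  [0,0,-0.5,0,0,0,10],
  [0,0,-0.5,0,0,0,10],
])

```text
clock: 12.75
tcp_pos: [0.5264, 0.0214, 0.1626]
orientation: [-3.138, -0.157, -0.001]
contact_force: [-3.0, 0.5, 4.6]
grip_width: 0.0151
gripper_force: 36.3
```

```bash
python3 mv.py; python3 chk.py pics/m5.png
```

```text
t 12.75 tcp [0.5264 0.0214 0.1626] yaw -84.29 tilt [ 4.e-04 -2.e-04 -1.e+00] F [-2.99  0.47  4.57] w 0.0151 q [-0.95  0.51  1.05  2.02 -0.56  0.93 -1.07]
lid z 0.1086211275611859 359 ((523.74169921875, 23.500394821166992), 26.08461570739746)
```

Call:
step_arm([
  [-1,0,0,0,0,0,10],
  [-2,0,0,0,0,0,10],
  [-2,0,0,0,0,0,10],
  [-2,0,0,0,0,0,10],
])

```text
clock: 13.2
tcp_pos: [0.5242, 0.0213, 0.1621]
orientation: [3.138, 0.157, 0.0]
contact_force: [-0.5, -1.3, -1.1]
grip_width: 0.0153
gripper_force: 35.6
```

Call:
step_arm([
  [0,0,0.5,0,0,0,10],
  [0,0,1,0,0,0,10],
  [0,0,1,0,0,0,10],
  [0,0,1,0,0,0,10],
])

```text
clock: 13.6
tcp_pos: [0.5244, 0.0213, 0.1615]
orientation: [-3.138, -0.157, -0.001]
contact_force: [-0.4, 0.7, 3.9]
grip_width: 0.0155
gripper_force: 36.1
```

The canister is seated in the dip with about 6 N on the hook and no side load. Now I'll open gently, then go up and away.

Call:
step_arm([
  [0,0,0,0,0,0,18],
  [0,0,0,0,0,0,22],
  [0,0,0,0,0,0,30],
  [0,0,0,0,0,0,40],
  [0,0,0,0,0,0,45],
  [0,0,0,0,0,0,45],
], grip_force=20)

```text
clock: 14.2
tcp_pos: [0.5241, 0.0212, 0.1613]
orientation: [-3.138, -0.157, 0.0]
contact_force: [-0.5, -0.4, 0.2]
grip_width: 0.0445
gripper_force: 0.0
```

Call:
step_arm([
  [0,0,-10,0,0,0,45],
  [0,0,-30,0,0,0,45],
  [0,0,-60,0,0,0,45],
  [-30,0,-100,0,0,0,45],
  [-60,0,-120,0,0,0,45],
  [-90,0,-120,0,0,0,45],
  [-90,0,-120,0,0,0,45],
])

```text
clock: 14.9
tcp_pos: [0.4348, 0.0116, 0.2812]
orientation: [3.137, 0.153, -0.004]
contact_force: [-1.1, 0.6, 0.6]
grip_width: 0.0449
gripper_force: 0.0
```

```bash
python3 mv.py; python3 chk.py pics/m6.png;python3 chk.py pics/m7.png
```

```text
t 14.9 tcp [0.4348 0.0116 0.2812] yaw -84.41 tilt [-0.0029  0.001  -1.    ] F [-1.08  0.63  0.63] w 0.0449 q [-1.47 -0.13  1.25  2.08  0.14  1.11 -1.75]
lid z 0.10790925920109237 390 ((522.1948852539062, 23.516386032104492), 25.979328155517578)
lid z 0.1079591842534936 389 ((521.3941040039062, 23.664676666259766), 25.825899124145508)
```

View pics/m7.png

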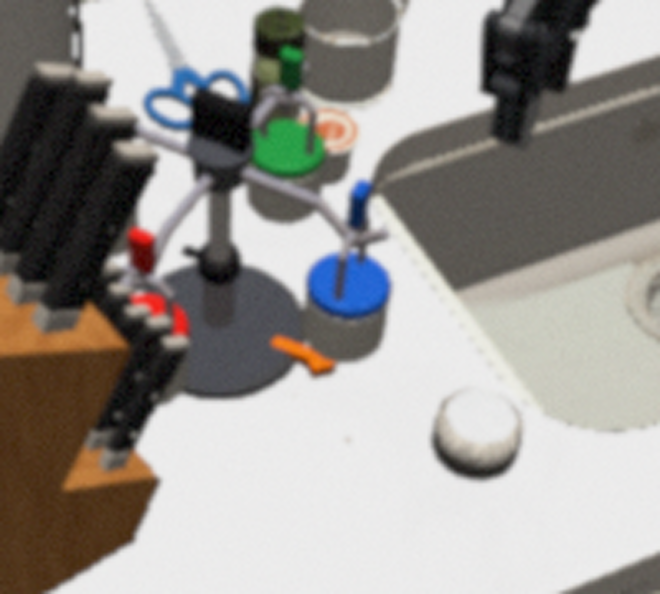

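The canister hangs upright on the hook over the arrow (lid at (348,285), tab at (360,200)), and the gripper is clear. I'll let it settle, then hand in.

Call:
step_arm([
  [0,0,0,0,0,0,45],
  [0,0,0,0,0,0,45],
  [0,0,0,0,0,0,45],
  [0,0,0,0,0,0,45],
  [0,0,0,0,0,0,45],
  [0,0,0,0,0,0,45],
  [0,0,0,0,0,0,45],
  [0,0,0,0,0,0,45],
])

```text
clock: 15.8
tcp_pos: [0.435, 0.0124, 0.2812]
orientation: [3.138, 0.156, -0.005]
contact_force: [-0.3, 0.7, 0.8]
grip_width: 0.0446
gripper_force: 0.0
```

Call:
step_arm([
  [0,0,0,0,0,0,45],
  [0,0,0,0,0,0,45],
  [0,0,0,0,0,0,45],
  [0,0,0,0,0,0,45],
  [0,0,0,0,0,0,45],
  [0,0,0,0,0,0,45],
  [0,0,0,0,0,0,45],
  [0,0,0,0,0,0,45],
])

```text
clock: 16.6
tcp_pos: [0.435, 0.0125, 0.2812]
orientation: [-3.138, -0.156, 0.004]
contact_force: [-0.4, 0.5, 0.7]
grip_width: 0.0449
gripper_force: 0.0
```

```bash
python3 chk.py pics/m8.png; python3 -c "
from bench import r
print(r.hand_in())"
```

```text
lid z 0.10806786782197417 394 ((520.0567626953125, 24.647663116455078), 25.85597038269043)
the job is handed in; nothing more can be done
None
```

I turned the empty hook to the orange pointer, hung the blue-lidded canister in its dip and handed the job in at about 16.6 s; the hand-in gave no verdict, but the last camera check showed the canister hanging clear of the gripper.

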